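# Seat a bayonet filter cell on the lamphouse port and hold it home

### The job

Take the filter cell with the teal top from its rack, set it open side down over the upright steel spigot on top of the white lamphouse, and turn its knurled collar until the hidden keyways drop over the spigot's pins. Then push it fully home against the spring-loaded red ring and finish while still gripping it and holding it down, because the spring lifts it if you let go. Leave the amber cell, the brown bottle and the beaker where they stand.

Things in the scene. Friction and masses are not known exactly. Their poses are not given: they have to be found in the camera images.
- cell_mid (a point): centre (half-way up, on the axis) of the loose teal-topped filter cell: a black knurled cap, one rigid piece, 50 mm outer diameter, 36 mm high, about 0.12 kg, upright, open side down, z up its axis. May be gripped at any yaw. In the rack it stands around a stud 30 mm in diameter and 8 mm high: lift it straight up
- cell_foot (a point): centre of that cell's underside, the mouth of its bore, 18 mm below cell_mid. The bore is 36 mm in diameter and 30 mm deep under a 6 mm roof; three keyways, 10 mm wide, 120 degrees apart, run its full depth, cut out to 45 mm diameter and hidden from outside. Let go on the pins, the cell stays standing there, so it can be gripped afresh to turn it further
- port (a point): centre of the flat top of the fixed steel spigot on the lamphouse, 112 mm above the table; x, y are the lamphouse's axes (170 by 140 mm, its top face 42 mm below this point). Spigot 32 mm in diameter (2 mm radial clearance in the bore), uppermost 4 mm tapering to 24 mm. Fully home, the cell's roof rests on it: cell_mid is then 12 mm below this point
- pins (a point): point on the spigot's axis level with the upper faces of its three brass pins, 12 mm below port. Pins 5 mm wide, 120 degrees apart, out to 41 mm diameter, at an angle that differs every time and that these axes do not show. Off the keyways cell_foot stops at this point's height; within about 0.12 rad of a match (one every 120 degrees) it goes 18 mm lower
- seat_ring (a joint): spring-loaded red ring, 55 mm in diameter, around the spigot's foot: 0 when up (upper face 22 mm below the spigot's top), growing in metres as it is pressed down, 0.008 with the cell fully home. The cell meets it on its last 8 mm; the spring pushes up with 5 N at 0 and 9.4 N at 0.008, more than the cell's weight
- spare_mid (a point): centre, half-way up, of the loose amber-topped cell, of the same outer size, on the other place of the rack (the two places are 130 mm apart; either cell may be on either); leave it alone
- rack: fixed grey rack plate, 90 mm (x) by 220 mm (y), 12 mm thick, origin at the centre of its underside; the cells stand on its top face at y = -65 and +65 mm in its frame, around the studs
- bottle_mid (a point): centre, half-way up, of a loose brown bottle 64 mm in diameter and 120 mm tall; leave it alone
- beaker_mid (a point): centre, half-way up, of a loose glass beaker 60 mm in diameter and 70 mm tall; leave it alone

How it is judged:
On the way:
1. the teal cell is lifted clear of the rack (height (world z) of cell_mid above 0.06 m and contact force between the fingers and cell above 1 N), for 0.1 s.
At the end, for the whole second after the job is handed in: The teal cell is on the port: axes within 3.5 mm, upright within 0.08 rad, at most 2.5 mm short of fully home, red ring down over 5.5 mm, fingers on the cell (over 4 N); amber cell, bottle and beaker within 20 mm of their starts (horizontal distance between cell_mid and port below 0.0035 m and z of cell_mid in the frame of port below -0.0095 m and angle between cell_mid's own z axis and vertical below 0.08 rad and value of joint seat_ring above 0.0055 m and contact force between the fingers and cell above 4 N and distance of each of spare_mid, bottle_mid, beaker_mid from where it was at the start of the episode below 0.02 m); the arm keeps its last pose, push and grip.
It fails at once if the amber cell is disturbed (distance of spare_mid from where it was at the start of the episode above 0.02 m).
It fails at once if the bottle is disturbed (distance of bottle_mid from where it was at the start of the episode above 0.02 m).
It fails at once if the beaker is disturbed (distance of beaker_mid from where it was at the start of the episode above 0.02 m).
It also fails if it takes over 58 s, if anything falls off the work surface, if the arm or the gripper's body presses on something with over 40 N, if the wrist force passes 120 N, or if a joint passes its speed limit or range.

### The arm

A 7-joint arm with a two-finger parallel gripper is mounted at the origin on the work surface. World frame = base frame: x ahead of the robot, y to its left, z up, the work surface at z = 0. Lengths are in m, angles in rad, forces in N, time in s.
With the tool pointing down it reaches from about 0.425 to 0.875 m from the base axis. Payload 4.7 kg.
Tool frame: the origin (TCP) lies midway between the tips of the shut fingers; the grasp point (between the pads) lies 19 mm behind it (bot.grip_depth is the distance from the TCP to the grasp point, in m); z points along the fingers, y is the line along which they close (so a half turn about z gives the same grasp; the last joint's range is limited). The gripper opens to 85 mm and grips with 20 to 120 N. Pads are 22 mm wide; open, the fingers measure 114 mm over their backs; the gripper's body (76 mm by 85 mm) begins 54 mm behind the grasp point. The pads swing forward as they close: fully open they stand 13 mm farther back than shut.
Start: joints at [-1.211, 0.321, -0.07, 1.45, 0.023, 1.371, -0.057], TCP at [0.22, 0.612, 0.231] pointing down, gripper open.
Joint ranges: [-2.86, 2.86], [-0.3, 2.09], [-1.38, 1.24], [0.06, 2.45], [-1.56, 4.7], [0.09, 2.05], [-2.69, 2.69]. Speed limits (rad/s): [2.57, 2.57, 3.14, 3.14, 3.14, 3.14, 3.14].

### API

Orientations are given as a unit quaternion [x, y, z, w].
In Python, from bench import bot, capture, camera_info, nets gives the robot as it stands.
- The arm moves only by the shell command python3 -m pendant 'ROWS' [FORCE]. ROWS is JSON, a list of rows, each an object with "delta_pos": the shift along the tool's x, y, z in cm, a list of three; "delta_rot": the turn, a rotation vector about the tool's x, y, z in rad, a list of three; "gripper": the gripper command: -1 is shut, 1 is fully open, values between are in proportion. In form: [{"delta_pos": [dx, dy, dz], "delta_rot": [ax, ay, az], "gripper": gripper}, ...]. A call has 1 to 8 rows; each row is the pose to reach, as a shift and turn from the pose commanded when the call began, along the tool's axes at that moment; what a row does not reach only later rows make up. A row lasts 1/12 s, in which the tool goes at most 41.7 mm and 7.16 degrees, less where a joint would pass 70% of its speed; a pose out of reach is approached as far as the arm can. A call with a gripper value outside its range is refused whole. The fingers move at their own pace and stop on an object; FORCE is the grip in N (left out, the last holds). Time passes only in rows, so rows that repeat a pose let the fingers close. It gives the time, the measured TCP pose, the force, the opening and the grip force at its end, in the units of the state.
- bot.observe(): the state, without advancing time (a new reading comes with each control period).
- capture(name): name is "side" or "top"; returns the picture (384x512x3 uint8, blue, green, red); there is no depth.
- camera_info(name): a dict with "fov_y" (degrees; the focal length in pixels is half the picture's height over the tangent of half this angle, whatever the lens; pixels are square), "cx", "cy" (the principal point, pixels), "dist_coeffs" ([k1, k2, p1, p2, k3] as OpenCV has them; the pictures are not rectified), "R" (3x3) and "t" (3): a world point X has camera coordinates R X + t. Camera axes: x right, y down, z forward; pixel columns grow to the right and rows downward; lengths in m; the calibration is good to about 2 mm. A picture is of the moment at which its call begins. camera_info takes no time and is no camera call.
- bot.sign_off(): hands the job in; it is judged then, once.
Trained networks look in the newest picture that a camera, given by its name, has taken for a name from the list of things; names that differ only in an ending like _2 or _b are one class to them, and where a whole thing is asked for, a point or a joint stands for the part that bears it (a point fixed in the world has none). Each returns a list of dicts, best first, with "conf" (0 to 1); they miss things now and then, are a little off and sometimes report something else, mostly with a low value. They report only what shows in the picture. A call takes as long as a camera call.
- nets.recognise(query, camera): "centre" ([column, row] in pixels, amid what is visible of it).
The state is a dict: "time_s": time; "joint_pos": joint angles; "joint_velocities": joint speeds; "joint_torque": joint torques, N m; "tool_pos": TCP position; "tool_rot": TCP orientation; "force": force on the tool from outside, world axes, zero at the start; "moment": the same for the moment, N m; "finger_gap": finger opening in m; "finger_force": force on a finger pad.
Only numpy, scipy, OpenCV 4.12 (cv2) and the standard library are available. Lean on these libraries where they do the work, as an engineer would, in place of code of your own. Each camera call takes 0.05 s, during which the arm holds its last target. There are 200 camera calls.

## Working session

There is one attempt and no reset: what is moved stays moved. The work goes in short steps, Python scripts to look and compute and a shell command to move; the robot and the scene stay as the last step left them, time stands still between calls to the robot, and variables do not carry over. Pictures are saved under pics/ and viewed, at most 10 in all, crops included, and the job is handed in when it is done.

```bash
ls; mkdir -p pics; python3 - <<'E'
from bench import bot,capture,camera_info,nets
import cv2,numpy as np
ims=[]
for c in("side","top"):
    im=capture(c);ims.append(im);cv2.imwrite(f"pics/{c}0.png",im)
    i=camera_info(c);print(c,{k:np.round(v,4).tolist() for k,v in i.items()})
    for q in("cell_mid","spare_mid","port","pins","seat_ring","rack","bottle_mid","beaker_mid"):
        print(q,[(np.round(d["centre"],1).tolist(),round(d["conf"],2)) for d in nets.recognise(q,c)[:3]])
cv2.imwrite("pics/both0.png",cv2.resize(np.vstack(ims),(450,675)) if 0 else np.hstack([cv2.resize(i,(400,300)) for i in ims]))
print(bot.observe())
E
```

```text
pics
side {'fov_y': 42.3095, 'cx': 249.4045, 'cy': 185.3052, 'dist_coeffs': [-0.1197, 0.0, 0.0, 0.0, 0.0], 'R': [[0.9758, -0.2188, -0.0031], [-0.1165, -0.5073, -0.8538], [0.1852, 0.8335, -0.5205]], 't': [-0.5593, 0.1217, 1.0993]}
cell_mid [([221.1, 230.0], 0.58), ([222.6, 163.1], 0.41)]
spare_mid [([218.2, 268.9], 0.85)]
port [([224.9, 160.3], 0.96)]
pins [([223.8, 160.1], 0.89)]
seat_ring [([294.8, 185.8], 0.62), ([222.0, 145.9], 0.58), ([310.1, 212.6], 0.23)]
rack [([223.5, 254.4], 0.96)]
bottle_mid [([293.1, 189.8], 0.73)]
beaker_mid [([310.7, 210.5], 0.7)]
top {'fov_y': 53.7313, 'cx': 250.9482, 'cy': 191.2197, 'dist_coeffs': [-0.087, 0.0, 0.0, 0.0, 0.0], 'R': [[0.0021, -0.9997, 0.0225], [-0.9881, -0.0056, -0.1537], [0.1538, -0.0219, -0.9879]], 't': [-0.0496, 0.5711, 0.8113]}
cell_mid [([281.7, 230.3], 0.6)]
spare_mid [([337.6, 244.4], 0.94)]
port [([151.4, 200.4], 0.93)]
pins [([151.6, 207.2], 0.64), ([281.7, 228.8], 0.24)]
seat_ring [([337.3, 244.7], 0.45), ([151.8, 206.2], 0.4)]
rack [([303.9, 234.9], 0.71)]
bottle_mid [([231.4, 143.5], 0.74), ([304.1, 235.2], 0.35)]
beaker_mid [([277.0, 143.0], 0.84), ([284.5, 228.2], 0.36)]
{'time_s': 0.9, 'joint_pos': array([-1.21092224,  0.32099227, -0.07008231,  1.45054156,  0.02260585,
        1.37080129, -0.05688037]), 'joint_velocities': array([-0.00060078, -0.00092747, -0.00204053,  0.00056193, -0.00093597,
       -0.0008798 , -0.0004917 ]), 'joint_torque': array([ 2.40564686e-04, -4.93386412e+01, -3.80982812e-01, -3.14580131e+01,
        1.33493438e-02,  1.30213532e-03, -2.32644538e-05]), 'tool_pos': array([0.22033728, 0.61151563, 0.23133252]), 'tool_rot': array([1.72015277e-01, 9.85094281e-01, 1.74431185e-05, 3.22959925e-05]), 'force': array([ 0.01670652, -0.48916628,  0.48653999]), 'moment': array([ 0.00909598, -0.00278246,  0.02630138]), 'finger_force': 0.0, 'finger_gap': 0.08540245540681686}
```

View pics/both0.png

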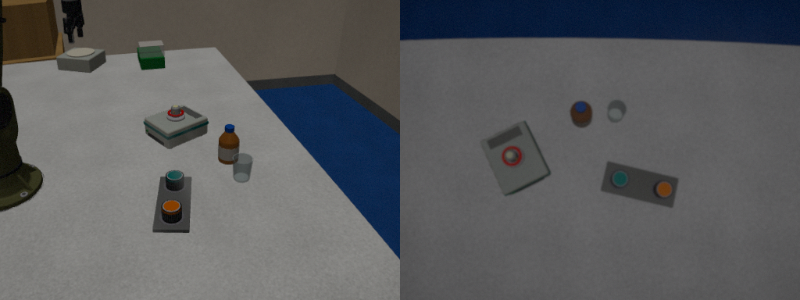

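The left (side) view has the teal cell at about (224,230) px, amber nearer at (218,268) and the spigot on the lamphouse at (224,145). In the top view, teal is at (281,229), amber at (338,244) and the spigot at about (143,199). I'll triangulate from colour segments.

```bash
cat > h.py <<'E'
import cv2,numpy as np
from bench import bot,capture,camera_info,nets
def K(c):
    i=camera_info(c);f=192/np.tan(np.radians(i["fov_y"]/2))
    return np.array([[f,0,i["cx"]],[0,f,i["cy"]],[0,0,1]]),np.array(i["dist_coeffs"]),np.array(i["R"]),np.array(i["t"])
def ray(c,p):
    k,d,R,t=K(c);u=cv2.undistortPoints(np.array([[p]],float),k,d)[0,0]
    return -R.T@t,R.T@np.array([*u,1])
def tri(ps):
    A=[];b=[]
    for c,p in ps.items():
        o,v=ray(c,p);v=v/np.linalg.norm(v);P=np.eye(3)-np.outer(v,v);A.append(P);b.append(P@o)
    x=np.linalg.lstsq(np.vstack(A),np.hstack(b),rcond=None)[0]
    return x,{c:np.round(proj(c,x)-p,1) for c,p in ps.items()}
def proj(c,x):
    k,d,R,t=K(c);return cv2.projectPoints(np.array([x],float),cv2.Rodrigues(R)[0],t,k,d)[0][0,0]
def atz(c,p,z):
    o,v=ray(c,p);return o+v*(z-o[2])/v[2]
def blob(im,hlo,hhi,near,r=25,smin=90,vmin=50):
    h=cv2.cvtColor(im,cv2.COLOR_BGR2HSV);m=cv2.inRange(h,(hlo,smin,vmin),(hhi,255,255))
    M=np.zeros_like(m);cv2.circle(M,tuple(int(v) for v in near),r,255,-1);m&=M
    n,l,s,ce=cv2.connectedComponentsWithStats(m)
    if n<2:return None
    j=1+np.argmax(s[1:,4]);return ce[j],s[j].tolist()
E
python3 - <<'E'
from h import *
S=cv2.imread("pics/side0.png");T=cv2.imread("pics/top0.png")
for n,a,b,s,t in(("teal",80,100,(224,229),(281,229)),("amber",5,20,(218,264),(338,244))):
    bs=blob(S,a,b,s);bt=blob(T,a,b,t);print(n,bs,bt)
    if bs and bt: print(tri({"side":bs[0],"top":bt[0]}))
    if bt: print(atz("top",bt[0],.048), bs and atz("side",bs[0],.048))
print("port net@.112", atz("top",(151.4,200.4),.112),atz("side",(224,145),.112))
c1=cv2.resize(S[120:200,170:270],(500,400),interpolation=2);c2=cv2.resize(T[150:250,95:195],(300,300),interpolation=2)
c2=cv2.copyMakeBorder(c2,0,100,0,0,cv2.BORDER_CONSTANT)
cv2.imwrite("pics/c0.png",np.hstack([c1,c2]))
E
```

```text
teal (array([222.83802817, 223.5915493 ]), [214, 219, 18, 11, 142]) (array([281.54545455, 228.31363636]), [274, 220, 16, 17, 220])
(array([ 0.48821631, -0.11562879,  0.04790174]), {'side': array([-0.2,  0. ]), 'top': array([ 0. , -0.2])})
[ 0.48767825 -0.11555958  0.048     ] [ 0.48873355 -0.1157698   0.048     ]
amber (array([218.93548387, 262.82488479]), [209, 256, 21, 14, 217]) (array([338.14859438, 241.8313253 ]), [330, 233, 18, 18, 249])
(array([ 0.45815391, -0.24205452,  0.04800749]), {'side': array([-0.2,  0. ]), 'top': array([ 0. , -0.2])})
[ 0.45767588 -0.24200327  0.048     ] [ 0.45863648 -0.24206711  0.048     ]
port net@.112 [0.54037986 0.16027435 0.112     ] [0.53678211 0.12806411 0.112     ]
```

View pics/c0.png

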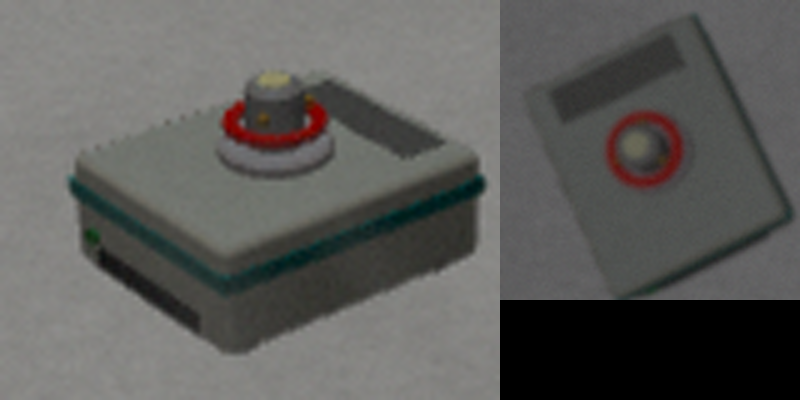

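The teal top sits at (0.488,-0.116), z 0.048, as the text says. In the crop, the spigot's bright top disc is at side (225,136) and top (140,199), with the red ring around it. Next I'll segment these for a sub-pixel port position.

```bash
python3 - <<'E'
from h import *
S=cv2.imread("pics/side0.png");T=cv2.imread("pics/top0.png")
def top(im,c,r):
    g=cv2.GaussianBlur(im,(3,3),0).astype(float);x,y=c;h=g[y-r:y+r+1,x-r:x+r+1]
    L=h.mean(2)+ (h[...,2]-h[...,0]); th=L.max()*.85+.15*np.median(L)
    th=(L.max()+np.median(L))/2
    m=L>th;yy,xx=np.nonzero(m);return np.array([xx.mean()+x-r,yy.mean()+y-r]),m.sum()
ps,n1=top(S,(225,136),4);pt,n2=top(T,(140,199),5)
print(ps,n1,pt,n2,tri({"side":ps,"top":pt}),atz("side",ps,.112),atz("top",pt,.112))
# ring: ellipse fit to outer contour, red mask
for n,im,c in(("side",S,(225,143)),("top",T,(143,199))):
    h=cv2.cvtColor(im,cv2.COLOR_BGR2HSV);m=cv2.inRange(h,(0,110,40),(6,255,255))|cv2.inRange(h,(172,110,40),(180,255,255))
    M=np.zeros_like(m);cv2.circle(M,c,22,255,-1);m&=M
    cs=max(cv2.findContours(m,0,1)[0],key=cv2.contourArea);e=cv2.fitEllipse(cv2.convexHull(cs));print(n,e,atz(n,e[0],.088))
# synthetic check: mean of ring outer rim projected for candidate port
o=atz("top",pt,.112);print(proj("side",[*o[:2],.112]))
E
```

```text
[224.16666667 135.08333333] 12 [139.65714286 197.94285714] 35 (array([0.54637356, 0.18499276, 0.11184543]), {'side': array([-0.4,  0.1]), 'top': array([ 0.1, -0.5])}) [0.54732896 0.18477314 0.112     ] [0.54536541 0.18503307 0.112     ]
side ((224.51170349121094, 143.50665283203125), (11.092413902282715, 20.643449783325195), 86.59896850585938) [0.54733574 0.18353817 0.088     ]
top ((142.73800659179688, 199.45364379882812), (24.938167572021484, 25.570938110351562), 45.9644660949707) [0.54540881 0.18482967 0.088     ]
[223.41026714 135.11554282]
```

Port is at about (0.546,0.185,0.112), with the ring agreeing to within 2 mm, which is inside the taper's capture range. The tool yaw stays fixed during transport, so the last joint has sweep left at the port. Moving now via a waypoint to stay clear of the minimum reach.

```bash
python3 -m pendant '[{"delta_pos":[-19,-12,0],"delta_rot":[0,0,0],"gripper":1},{"delta_pos":[-19,-12,0],"delta_rot":[0,0,0],"gripper":1},{"delta_pos":[-19,-12,0],"delta_rot":[0,0,0],"gripper":1},{"delta_pos":[-19,-12,0],"delta_rot":[0,0,0],"gripper":1},{"delta_pos":[-19,-12,0],"delta_rot":[0,0,0],"gripper":1},{"delta_pos":[-19,-12,0],"delta_rot":[0,0,0],"gripper":1},{"delta_pos":[-19,-12,0],"delta_rot":[0,0,0],"gripper":1},{"delta_pos":[-19,-12,0],"delta_rot":[0,0,0],"gripper":1}]' 30
cat >> h.py <<'E'
def go(X,Y,Z):
    from scipy.spatial.transform import Rotation as Ro
    s=bot.observe();d=Ro.from_quat(s["tool_rot"]).inv().apply(np.array([X,Y,Z])-s["tool_pos"])*100
    print("t",round(s["time_s"],2),"pos",np.round(s["tool_pos"],4),"delta",np.round(d,2),"q7",np.round(s["joint_pos"][[0,4,6]],3),"F",np.round(s["force"],1),"gap",round(s["finger_gap"],4),round(float(s["finger_force"]),1),"rot",np.round(s["tool_rot"],4))
E
python3 -c "
from h import *
go(.5,.2,.2);go(.488,-.1156,.11)
print(atz('top',(231.4,143.5),.06),atz('top',(277,143),.035))"
```

```text
time_s: 1.57
tool_pos: [0.3593, 0.4335, 0.2317]
tool_rot: [0.173, 0.985, 0.0, 0.0]
force: [0.3, 1.0, 0.5]
finger_gap: 0.0854
finger_force: 0.0
t 1.57 pos [0.3593 0.4335 0.2317] delta [-21.2  -17.14   3.15] q7 [-0.97  -0.007  0.302] F [0.3 1.  0.5] gap 0.0854 0.0 rot [1.734e-01 9.848e-01 5.000e-04 0.000e+00]
t 1.57 pos [0.3593 0.4335 0.2317] delta [-30.86 -47.22  12.13] q7 [-0.97  -0.007  0.302] F [0.3 1.  0.5] gap 0.0854 0.0 rot [1.734e-01 9.848e-01 5.000e-04 0.000e+00]
[ 0.67791956 -0.00259744  0.06      ] [ 0.68724161 -0.10833004  0.035     ]
```

```bash
python3 -m pendant '[{"delta_pos":[-21,-17,2],"delta_rot":[0,0,0],"gripper":1},{"delta_pos":[-21,-17,2],"delta_rot":[0,0,0],"gripper":1},{"delta_pos":[-21,-17,2],"delta_rot":[0,0,0],"gripper":1},{"delta_pos":[-21,-17,2],"delta_rot":[0,0,0],"gripper":1},{"delta_pos":[-21,-17,2],"delta_rot":[0,0,0],"gripper":1},{"delta_pos":[-24,-25,2],"delta_rot":[0,0,0],"gripper":1},{"delta_pos":[-28,-37,2],"delta_rot":[0,0,0],"gripper":1},{"delta_pos":[-31,-47,2],"delta_rot":[0,0,0],"gripper":1}]'
python3 -c "
from h import *
go(.488,-.1156,.1)"
```

```text
time_s: 2.23
tool_pos: [0.4813, 0.1331, 0.2134]
tool_rot: [0.17, 0.985, 0.0, 0.0]
force: [1.0, 0.6, 0.1]
finger_gap: 0.0854
finger_force: 0.0
t 2.23 pos [0.4813 0.1331 0.2134] delta [ -8.98 -23.21  11.34] q7 [-0.633 -0.001  0.908] F [1.  0.6 0.1] gap 0.0854 0.0 rot [1.705e-01 9.854e-01 1.000e-04 1.000e-04]
```

```bash
python3 -m pendant '[{"delta_pos":[-9,-23.2,2],"delta_rot":[0,0,0],"gripper":1},{"delta_pos":[-9,-23.2,2],"delta_rot":[0,0,0],"gripper":1},{"delta_pos":[-9,-23.2,2],"delta_rot":[0,0,0],"gripper":1},{"delta_pos":[-9,-23.2,2],"delta_rot":[0,0,0],"gripper":1},{"delta_pos":[-9,-23.2,2],"delta_rot":[0,0,0],"gripper":1},{"delta_pos":[-9,-23.2,2],"delta_rot":[0,0,0],"gripper":1},{"delta_pos":[-9,-23.2,11],"delta_rot":[0,0,0],"gripper":1},{"delta_pos":[-9,-23.2,11],"delta_rot":[0,0,0],"gripper":1}]'
python3 -c "
from h import *
go(.488,-.1156,.015)
print(proj('top',[.488,-.1156,.048]))
S=capture('side');T=capture('top')
x,y=[int(v) for v in proj('side',[.488,-.116,.08])];a=S[y-50:y+50,x-66:x+67]
x,y=[int(v) for v in proj('top',[.488,-.116,.08])];b=T[y-50:y+50,x-66:x+67]
cv2.imwrite('pics/g1.png',np.hstack([cv2.resize(i,(400,300),interpolation=2) for i in(a,b)]))"
```

```text
time_s: 2.9
tool_pos: [0.4904, -0.1173, 0.1118]
tool_rot: [0.173, 0.985, 0.001, 0.004]
force: [0.3, 1.1, -0.6]
finger_gap: 0.0849
finger_force: 0.0
t 2.9 pos [ 0.4904 -0.1173  0.1118] delta [0.36 0.06 9.68] q7 [-0.367 -0.068  1.469] F [ 0.3  1.1 -0.6] gap 0.0849 0.0 rot [1.732e-01 9.849e-01 6.000e-04 3.900e-03]
[281.56229146 228.16873469]
```

View pics/g1.png

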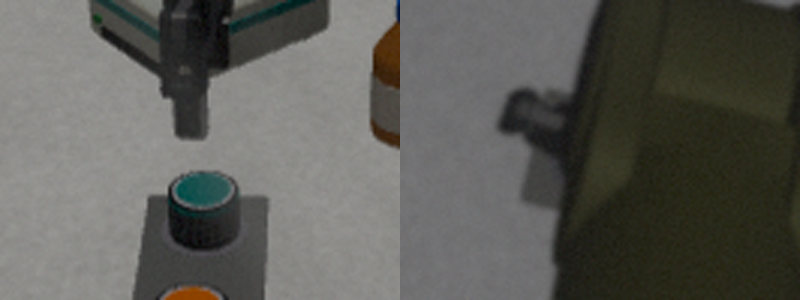

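The open gripper stands above the teal cell, which is at (203,190) in the side crop, and the fingers line up with it. Descending.

```bash
python3 -m pendant '[{"delta_pos":[0,0,2],"delta_rot":[0,0,0],"gripper":1},{"delta_pos":[0,0,4],"delta_rot":[0,0,0],"gripper":1},{"delta_pos":[0,0,5],"delta_rot":[0,0,0],"gripper":1},{"delta_pos":[0,0,5],"delta_rot":[0,0,0],"gripper":1},{"delta_pos":[0,0,5],"delta_rot":[0,0,0],"gripper":1}]'
python3 -c "
from h import *
go(.488,-.1156,.015)"
```

```text
time_s: 3.42
tool_pos: [0.4883, -0.115, 0.0613]
tool_rot: [0.171, 0.985, 0.0, 0.0]
force: [-0.2, 0.9, 0.2]
finger_gap: 0.085
finger_force: 0.0
t 3.42 pos [ 0.4883 -0.115   0.0613] delta [ 0.01 -0.07  4.63] q7 [-0.353 -0.118  1.511] F [-0.2  0.9  0.2] gap 0.085 0.0 rot [1.712e-01 9.852e-01 1.000e-04 4.000e-04]
```

```bash
python3 -m pendant '[{"delta_pos":[0,-0.05,2.5],"delta_rot":[0,0,0],"gripper":1},{"delta_pos":[0,-0.05,4.5],"delta_rot":[0,0,0],"gripper":1},{"delta_pos":[0,-0.05,4.6],"delta_rot":[0,0,0],"gripper":1},{"delta_pos":[0,-0.05,4.6],"delta_rot":[0,0,0],"gripper":1},{"delta_pos":[0,-0.05,4.6],"delta_rot":[0,0,0],"gripper":-1},{"delta_pos":[0,-0.05,4.6],"delta_rot":[0,0,0],"gripper":-1},{"delta_pos":[0,-0.05,4.6],"delta_rot":[0,0,0],"gripper":-1},{"delta_pos":[0,-0.05,4.6],"delta_rot":[0,0,0],"gripper":-1}]' 40
python3 -m pendant '[{"delta_pos":[0,0,0],"delta_rot":[0,0,0],"gripper":-1},{"delta_pos":[0,0,0],"delta_rot":[0,0,0],"gripper":-1},{"delta_pos":[0,0,0],"delta_rot":[0,0,0],"gripper":-1},{"delta_pos":[0,0,0],"delta_rot":[0,0,0],"gripper":-1}]'
```

```text
time_s: 4.08
tool_pos: [0.4884, -0.1164, 0.0159]
tool_rot: [0.172, 0.985, 0.0, 0.001]
force: [-2.0, -0.2, 5.1]
finger_gap: 0.0489
finger_force: 41.0
time_s: 4.42
tool_pos: [0.4884, -0.1164, 0.016]
tool_rot: [0.172, 0.985, 0.0, 0.001]
force: [-1.1, 1.0, 6.3]
finger_gap: 0.0494
finger_force: 41.0
```

Gripped at 49 mm with 41 N. Lifting straight up.

```bash
python3 -m pendant '[{"delta_pos":[0,0,-1.5],"delta_rot":[0,0,0],"gripper":-1},{"delta_pos":[0,0,-3],"delta_rot":[0,0,0],"gripper":-1},{"delta_pos":[0,0,-6],"delta_rot":[0,0,0],"gripper":-1},{"delta_pos":[0,0,-10],"delta_rot":[0,0,0],"gripper":-1},{"delta_pos":[0,0,-14],"delta_rot":[0,0,0],"gripper":-1},{"delta_pos":[0,0,-15.5],"delta_rot":[0,0,0],"gripper":-1},{"delta_pos":[0,0,-15.5],"delta_rot":[0,0,0],"gripper":-1},{"delta_pos":[0,0,-15.5],"delta_rot":[0,0,0],"gripper":-1}]'
python3 -c "
from h import *
go(.5463,.185,.16)"
```

```text
time_s: 5.08
tool_pos: [0.4876, -0.1163, 0.1704]
tool_rot: [0.172, 0.985, 0.001, 0.001]
force: [-0.8, 0.4, -0.9]
finger_gap: 0.0492
finger_force: 41.9
t 5.08 pos [ 0.4876 -0.1163  0.1704] delta [ 4.7  30.34  1.08] q7 [-0.391 -0.022  1.431] F [-0.8  0.4 -0.9] gap 0.0492 41.9 rot [1.721e-01 9.851e-01 6.000e-04 1.300e-03]
```

```bash
python3 -m pendant '[{"delta_pos":[0.6,4,0],"delta_rot":[0,0,0],"gripper":-1},{"delta_pos":[1.2,8,0],"delta_rot":[0,0,0],"gripper":-1},{"delta_pos":[1.8,12,0],"delta_rot":[0,0,0],"gripper":-1},{"delta_pos":[2.5,16,0],"delta_rot":[0,0,0],"gripper":-1},{"delta_pos":[3.1,20,0],"delta_rot":[0,0,0],"gripper":-1},{"delta_pos":[3.7,24,0],"delta_rot":[0,0,0],"gripper":-1},{"delta_pos":[4.3,28,0],"delta_rot":[0,0,0],"gripper":-1},{"delta_pos":[4.6,30,0],"delta_rot":[0,0,0],"gripper":-1}]'
python3 -m pendant '[{"delta_pos":[0,0,0],"delta_rot":[0,0,0],"gripper":-1},{"delta_pos":[0,0,0],"delta_rot":[0,0,0],"gripper":-1},{"delta_pos":[0,0,0],"delta_rot":[0,0,0],"gripper":-1}]'
python3 -c "
from h import *
go(.5463,.185,.130)
S=capture('side');cv2.imwrite('pics/s2.png',S)
print('teal',blob(S,80,100,proj('side',[.546,.185,.2]),30),proj('side',[.5463,.185,.112]))
T=capture('top')
cv2.imwrite('pics/p2.png',np.hstack([cv2.resize(S[80:180,160:290],(400,308),interpolation=2),cv2.resize(T[140:240,80:210],(400,308),interpolation=2)]))"
```

```text
time_s: 5.75
tool_pos: [0.5438, 0.1877, 0.1666]
tool_rot: [0.169, 0.986, 0.0, -0.002]
force: [0.6, 1.6, -0.9]
finger_gap: 0.0488
finger_force: 42.0
time_s: 6.0
tool_pos: [0.5447, 0.1797, 0.1675]
tool_rot: [0.173, 0.985, -0.001, -0.001]
force: [-0.2, 0.3, -0.8]
finger_gap: 0.0493
finger_force: 42.0
t 6.0 pos [0.5447 0.1797 0.1675] delta [0.02 0.57 3.75] q7 [-0.678 -0.074  0.92 ] F [-0.2  0.3 -0.8] gap 0.0493 42.0 rot [ 0.1727  0.985  -0.0014 -0.0012]
teal (array([227.89473684, 104.84210526]), [226, 102, 5, 6, 19]) [223.76424245 135.08560321]
```

View pics/p2.png

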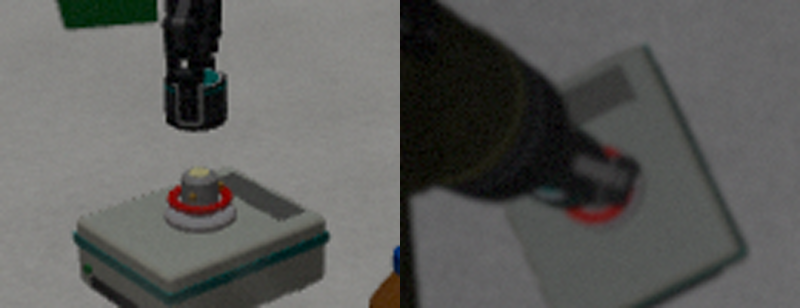

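The side crop shows the cell held upright above the spigot (spigot top at (201,175), cell at (196,105)). I'll fix the 6 mm y error, descend to just above it and look closely.

```bash
python3 -m pendant '[{"delta_pos":[0,0.5,1],"delta_rot":[0,0,0],"gripper":-1},{"delta_pos":[0,0.5,2.5],"delta_rot":[0,0,0],"gripper":-1},{"delta_pos":[0,0.5,4],"delta_rot":[0,0,0],"gripper":-1},{"delta_pos":[0,0.5,4],"delta_rot":[0,0,0],"gripper":-1},{"delta_pos":[0,0.5,4],"delta_rot":[0,0,0],"gripper":-1},{"delta_pos":[0,0.5,4],"delta_rot":[0,0,0],"gripper":-1}]'
python3 -c "
from h import *
go(.5463,.185,.115)
S=capture('side');T=capture('top');cv2.imwrite('pics/s3.png',S)
s=bot.observe()['tool_pos']
# predicted outline of cell at the tool axis, and the lamphouse ring
A=cv2.resize(S[100:175,180:280],(800,600),interpolation=2)
for f,col in ((lambda a:[s[0]+.025*np.cos(a),s[1]+.025*np.sin(a),s[2]-.004],(0,255,0)),(lambda a:[s[0]+.025*np.cos(a),s[1]+.025*np.sin(a),s[2]+.032],(0,255,0)),(lambda a:[.5463+.0275*np.cos(a),.185+.0275*np.sin(a),.090],(255,255,0))):
    for a in np.linspace(0,6.28,60):
        p=(proj('side',f(a))+.5-[180,100])*8; cv2.circle(A,tuple(int(v) for v in p),1,col,-1)
cv2.imwrite('pics/p3.png',A)"
```

```text
time_s: 6.6
tool_pos: [0.5476, 0.1859, 0.1298]
tool_rot: [0.172, 0.985, 0.0, 0.0]
force: [0.3, 0.2, 0.0]
finger_gap: 0.0492
finger_force: 42.0
t 6.6 pos [0.5476 0.1859 0.1298] delta [ 0.09 -0.13  1.48] q7 [-0.676 -0.091  0.925] F [0.3 0.2 0. ] gap 0.0492 42.0 rot [1.724e-01 9.850e-01 2.000e-04 3.000e-04]
```

View pics/p3.png

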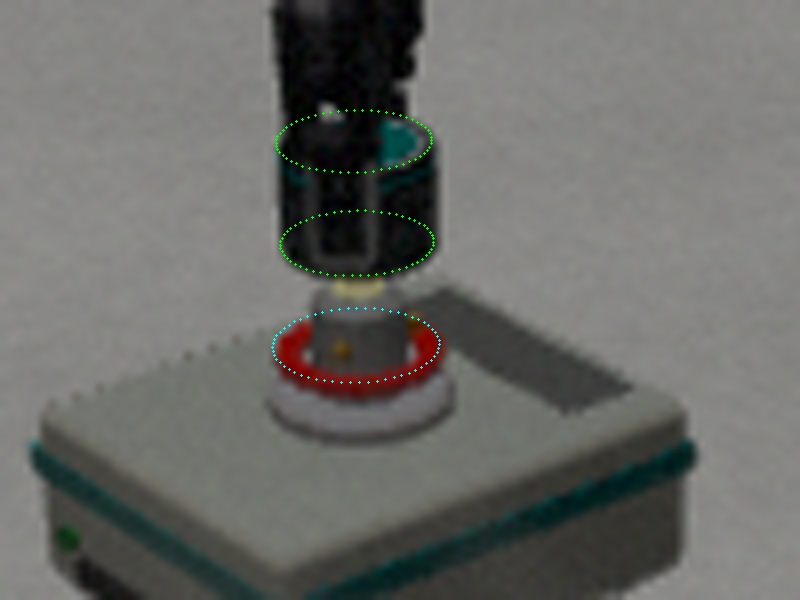

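The prediction (green) fits the held cell. The ring (cyan) and the spigot at column 360 line up with the cell's axis at 358 to within about 1 mm. Descending onto the spigot.

```bash
python3 -m pendant '[{"delta_pos":[0.05,-0.07,0.5],"delta_rot":[0,0,0],"gripper":-1},{"delta_pos":[0.05,-0.07,1],"delta_rot":[0,0,0],"gripper":-1},{"delta_pos":[0.05,-0.07,1.5],"delta_rot":[0,0,0],"gripper":-1},{"delta_pos":[0.05,-0.07,2],"delta_rot":[0,0,0],"gripper":-1},{"delta_pos":[0.05,-0.07,2],"delta_rot":[0,0,0],"gripper":-1},{"delta_pos":[0.05,-0.07,2],"delta_rot":[0,0,0],"gripper":-1}]'
```

```text
time_s: 7.2
tool_pos: [0.5461, 0.1856, 0.1087]
tool_rot: [0.172, 0.985, -0.0, -0.0]
force: [-0.4, 0.8, -0.8]
finger_gap: 0.0486
finger_force: 42.0
```

```bash
python3 -m pendant '[{"delta_pos":[0,0,0.3],"delta_rot":[0,0,0],"gripper":-1},{"delta_pos":[0,0,0.6],"delta_rot":[0,0,0],"gripper":-1},{"delta_pos":[0,0,0.8],"delta_rot":[0,0,0],"gripper":-1},{"delta_pos":[0,0,0.8],"delta_rot":[0,0,0],"gripper":-1},{"delta_pos":[0,0,0.8],"delta_rot":[0,0,0],"gripper":-1}]'
```

```text
time_s: 7.62
tool_pos: [0.5463, 0.1853, 0.101]
tool_rot: [0.172, 0.985, -0.0, -0.0]
force: [-0.5, -1.7, -1.8]
finger_gap: 0.0492
finger_force: 42.0
```

```bash
python3 -m pendant '[{"delta_pos":[0,0,0.2],"delta_rot":[0,0,0],"gripper":-1},{"delta_pos":[0,0,0.4],"delta_rot":[0,0,0],"gripper":-1},{"delta_pos":[0,0,0.5],"delta_rot":[0,0,0],"gripper":-1},{"delta_pos":[0,0,0.5],"delta_rot":[0,0,0],"gripper":-1}]'
```

```text
time_s: 7.95
tool_pos: [0.5465, 0.1854, 0.096]
tool_rot: [0.172, 0.985, -0.0, 0.0]
force: [0.4, -1.6, -1.6]
finger_gap: 0.0488
finger_force: 42.1
```

```bash
python3 -m pendant '[{"delta_pos":[0,0,0.2],"delta_rot":[0,0,0],"gripper":-1},{"delta_pos":[0,0,0.4],"delta_rot":[0,0,0],"gripper":-1},{"delta_pos":[0,0,0.5],"delta_rot":[0,0,0],"gripper":-1},{"delta_pos":[0,0,0.5],"delta_rot":[0,0,0],"gripper":-1}]'
python3 -c "
from h import *
go(.5463,.185,.085)
S=capture('side')
s=bot.observe()['tool_pos']
A=cv2.resize(S[100:175,180:280],(800,600),interpolation=2)
for z in(s[2]-.004,s[2]+.032):
    for a in np.linspace(0,6.28,60):
        p=(proj('side',[s[0]+.025*np.cos(a),s[1]+.025*np.sin(a),z])+.5-[180,100])*8; cv2.circle(A,tuple(int(v) for v in p),1,(0,255,0),-1)
cv2.imwrite('pics/p4.png',A)"
```

```text
time_s: 8.28
tool_pos: [0.5468, 0.1855, 0.0919]
tool_rot: [0.172, 0.985, 0.0, 0.0]
force: [-1.5, -1.6, 4.4]
finger_gap: 0.0494
finger_force: 42.7
t 8.28 pos [0.5468 0.1855 0.0919] delta [ 0.04 -0.06  0.69] q7 [-0.669 -0.107  0.938] F [-1.5 -1.6  4.4] gap 0.0494 42.7 rot [1.722e-01 9.851e-01 1.000e-04 3.000e-04]
```

View pics/p4.png

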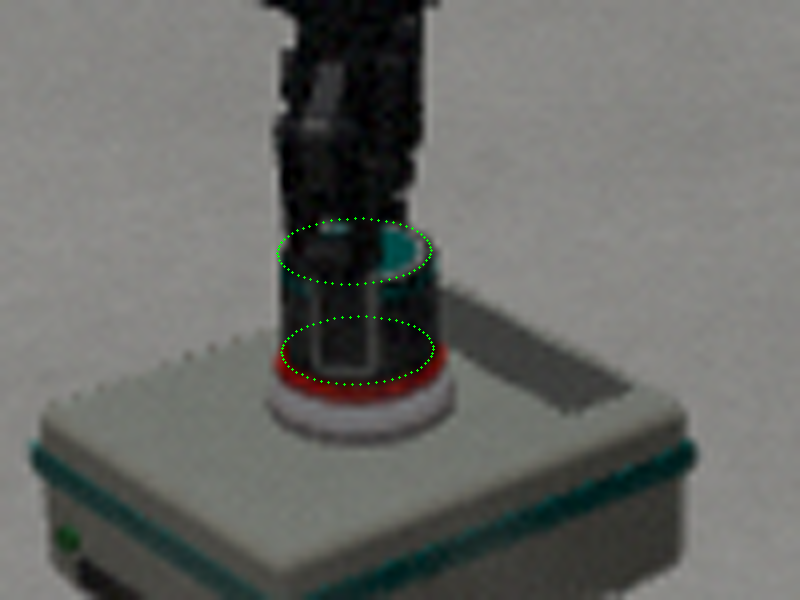

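The pins happened to match the keyways: the cell's foot is already at the red ring (row 370), well past pin level, with the spring just felt at 4.4 N. Pressing home with a firmer grip.

```bash
python3 -m pendant '[{"delta_pos":[0,0,0.2],"delta_rot":[0,0,0],"gripper":-1},{"delta_pos":[0,0,0.4],"delta_rot":[0,0,0],"gripper":-1},{"delta_pos":[0,0,0.6],"delta_rot":[0,0,0],"gripper":-1},{"delta_pos":[0,0,0.7],"delta_rot":[0,0,0],"gripper":-1},{"delta_pos":[0,0,0.7],"delta_rot":[0,0,0],"gripper":-1}]' 60
```

```text
time_s: 8.75
tool_pos: [0.5469, 0.1855, 0.0861]
tool_rot: [0.172, 0.985, 0.0, 0.0]
force: [-4.5, -4.5, 12.5]
finger_gap: 0.049
finger_force: 63.6
```

```bash
python3 -m pendant '[{"delta_pos":[-0.03,-0.05,0.2],"delta_rot":[0,0,0],"gripper":-1},{"delta_pos":[-0.03,-0.05,0.3],"delta_rot":[0,0,0],"gripper":-1},{"delta_pos":[-0.03,-0.05,0.3],"delta_rot":[0,0,0],"gripper":-1},{"delta_pos":[-0.03,-0.05,0.3],"delta_rot":[0,0,0],"gripper":-1}]'
```

```text
time_s: 9.08
tool_pos: [0.5469, 0.1855, 0.086]
tool_rot: [0.172, 0.985, 0.001, -0.0]
force: [-11.0, -6.0, 28.8]
finger_gap: 0.049
finger_force: 65.3
```

Hard stop: z 0.086 (foot about 0.082, which is home) at 29 N. I'll ease the side load and push slightly, then verify by picture.

```bash
python3 -m pendant '[{"delta_pos":[0.08,0.05,-0.1],"delta_rot":[0,0,0],"gripper":-1},{"delta_pos":[0.08,0.05,-0.1],"delta_rot":[0,0,0],"gripper":-1},{"delta_pos":[0.08,0.05,-0.1],"delta_rot":[0,0,0],"gripper":-1},{"delta_pos":[0.08,0.05,-0.1],"delta_rot":[0,0,0],"gripper":-1},{"delta_pos":[0.08,0.05,-0.1],"delta_rot":[0,0,0],"gripper":-1},{"delta_pos":[0.08,0.05,-0.1],"delta_rot":[0,0,0],"gripper":-1}]'
python3 -c "
from h import *
go(.5463,.185,.085)
S=capture('side')
s=bot.observe()['tool_pos']
A=cv2.resize(S[100:175,180:280],(800,600),interpolation=2)
for z in(.082,.118):
    for a in np.linspace(0,6.28,60):
        p=(proj('side',[s[0]+.025*np.cos(a),s[1]+.025*np.sin(a),z])+.5-[180,100])*8; cv2.circle(A,tuple(int(v) for v in p),1,(0,255,0),-1)
cv2.imwrite('pics/p5.png',A)"
```

```text
time_s: 9.58
tool_pos: [0.5469, 0.1855, 0.086]
tool_rot: [0.172, 0.985, 0.001, 0.001]
force: [-8.4, -5.8, 22.5]
finger_gap: 0.0489
finger_force: 64.6
t 9.58 pos [0.5469 0.1855 0.086 ] delta [ 0.04 -0.07  0.1 ] q7 [-0.668 -0.111  0.941] F [-8.4 -5.8 22.5] gap 0.0489 64.6 rot [1.722e-01 9.851e-01 6.000e-04 6.000e-04]
```

View pics/p5.png

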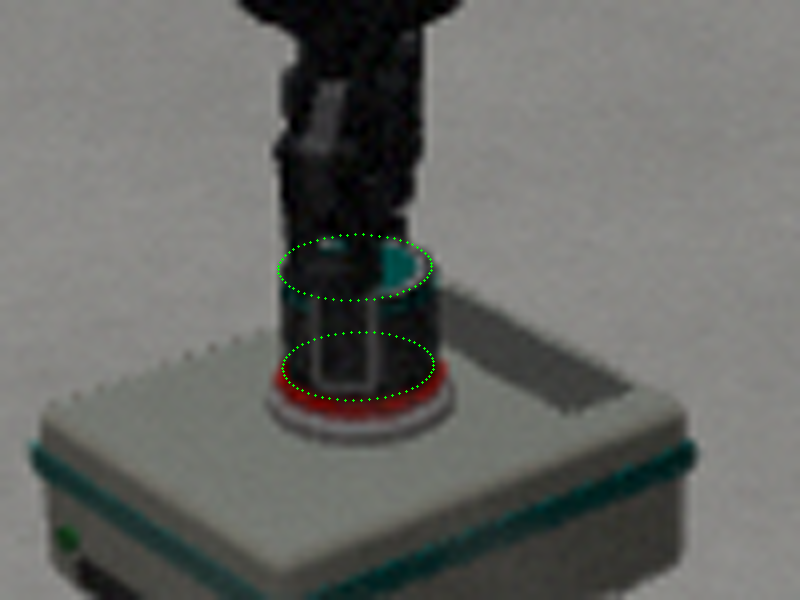

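The picture shows the cell upright at the home outline (top at row 268, foot at 367) with the red ring pressed down toward its collar. The push is steady at 22 N with a 65 N grip, so I'm handing in.

```bash
python3 -c "
from bench import bot
print(bot.sign_off())"
```

```text
the job is handed in; nothing more can be done
None
```

I handed the job in at about 9.6 s with the teal cell on the spigot, pressed home on the red ring, still gripped (65 N) and held down (22 N); the keyways happened to match the pins, so no turning was needed, and the hand-in returned no verdict.

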